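Push the filter tube into its collet

TASK

Two straight rigid tubes stand in the drainer's pockets. Lift out the longer one and, upright as it stands, push it down into the wide flared collet of the water filter, past the stiff seal until it bottoms, then let go of it. Leave the shorter tube standing in its pocket.

Things in the scene. Friction and masses are not known exactly. Their poses are not given: they have to be found in the camera images.
- long_tube: tube to fit: rigid white plastic, 22 mm diameter, 160 mm long, 35-70 g, upright in one of two pockets (36 mm square, 100 mm apart, floor 40 and rim 88 mm above the shelf) beside the grey drainer. Origin: centre of its lower end, z up along it; that end is bevelled to 16 mm over 4 mm. Top starts at 200 mm. Drainer walls 100 mm high; its saucers reach 160 mm, over 100 mm from the tubes.
- short_tube: the other tube, to be left alone: same white plastic and 22 mm diameter but only 110 mm long (its top is 150 mm above the shelf), standing upright in the other pocket. Origin at the centre of its lower end, z up.
- collet_mouth (a point): centre of the wide collet's open top, 95 mm above the shelf, z up, on the 70 mm white block at one end of a lying white filter cartridge, fixed. Grey flare 48 mm wide inside at the mouth narrows over 20 mm to a 26 mm bore. A tube's end meets the seal 40-43 mm below the mouth and is home at 60 mm; the long tube then stands out 100 mm. Not the narrow capped port at the other end.
- seal (a joint): how far the black rubber seal in the bore is pushed down, m: 0 (its top 40 mm below the mouth) to 0.020 (bottomed, top 60 mm below the mouth; rigid there). Starts at 0 to 0.003. Stiff: takes about 8 to 10 N at any depth and stays where left; the tube's weight does not move it, so push it with the tube.

How it is judged:
On the way:
1. the long tube is lifted out of its pocket (height (world z) of long_tube above 0.09 m), for 0.1 s.
At the end, for the whole second after the job is handed in: long tube in the wide collet, within 11 degrees of upright, lower end within 10 mm of the collet's axis and at least 54 mm below its mouth (60 is home), seal pushed at least 15 of its 20 mm, released, at rest; short tube upright in its pocket within 30 mm of its start (horizontal distance between long_tube and collet_mouth below 0.01 m and z of long_tube in the frame of collet_mouth below -0.054 m and value of joint seal above 0.015 m and angle between long_tube's own z axis and vertical below 0.2 rad and linear speed of long_tube below 0.02 m/s and angle between short_tube's own z axis and vertical below 0.4 rad and distance of short_tube from where it was at the start of the episode below 0.03 m); the robot touches nothing.
It fails at once if the short tube is pulled out of its pocket (distance of short_tube from where it was at the start of the episode above 0.045 m).
It also fails if it takes over 40 s, if anything falls off the work surface, if the arm or the gripper's body presses on something with over 40 N, if the wrist force passes 120 N, or if a joint passes its speed limit or range.

ROBOT

A 6-joint arm with a two-finger parallel gripper is mounted at the origin on the work surface. World frame = base frame: x ahead of the robot, y to its left, z up, the work surface at z = 0. Lengths are in m, angles in rad, forces in N, time in s.
With the tool pointing down it reaches from about 0.375 to 0.975 m from the base axis. Payload 3.8 kg.
Tool frame: the origin (TCP) lies midway between the tips of the shut fingers; the grasp point (between the pads) lies 19 mm behind it; z points along the fingers, y is the line along which they close (so a half turn about z gives the same grasp; the last joint's range is limited). The gripper opens to 85 mm and grips with 20 to 120 N. Pads are 22 mm wide; open, the fingers measure 114 mm over their backs; the gripper's body (76 mm by 85 mm) begins 54 mm behind the grasp point. The pads swing forward as they close: fully open they stand 13 mm farther back than shut.
Start: joints at [1.105, 0.264, 1.604, -0, 1.274, -0.037], TCP at [0.281, 0.614, 0.231] pointing down, gripper open.
Joint ranges: [-2.63, 2.63], [-0.94, 2.18], [0.31, 2.57], [-1.31, 4.45], [0, 2.66], [-2.55, 2.55]. Speed limits (rad/s): [2.57, 2.57, 3.14, 3.14, 3.14, 3.14].

INTERFACE

Orientations are given as a rotation vector (axis times angle).
In Python, from workcell import bot, imaging gives the robot as it stands.
- The arm moves only by the tool step_arm, never from a script. Its argument "series" is a list of rows, each an object of numbers: "grip": the closure, from -1 (fully open) to 1 (shut); "x", "y", "z": the shift along the tool's x, y, z normalised to -1 to 1, where 1 is 500 mm; "ax", "ay", "az": the turn, a rotation vector about the tool's x, y, z normalised to -1 to 1, where 1 is 30 degrees. A call has 1 to 12 rows; each row is the pose to reach, as a shift and turn from the pose commanded when the call began, along the tool's axes at that moment; what a row does not reach only later rows make up. A row lasts 1/10 s, in which the tool goes at most 50 mm and 8.59 degrees, less where a joint would pass 70% of its speed; a pose out of reach is approached as far as the arm can. A call with a number of a shift or a turn outside -1 to 1 is refused whole. A call with a gripper value outside its range is refused whole. The fingers move at their own pace and stop on an object; "force" is the grip in N (left out, the last holds). Time passes only in rows, so rows that repeat a pose let the fingers close. It gives the time, the measured TCP pose, the force, the opening and the grip force at its end, in the units of the state.
- bot.read_state(): the state, without advancing time (a new reading comes with each control period).
- imaging.read_camera(name): name is "side" or "top" or "wrist"; returns a dict with "img" (384x512x3 uint8, red, green, blue), "fx", "fy", "cx", "cy" (pixels), "R" (3x3) and "t" (3): a world point X has camera coordinates R X + t. Camera axes: x right, y down, z forward; pixel columns grow to the right and rows downward; lengths in m; the calibration is good to about 2 mm. The wrist camera is an equidistant fisheye: a pixel r from the principal point sees the ray r / f radians off the axis. A picture is of the moment at which its call begins. There is no depth.
- bot.finish_job(): hands the job in; it is judged then, once.
The state is a dict: "time": time; "q": joint angles; "joint_vel": joint speeds; "joint_torque": joint torques, N m; "tool_pos": TCP position; "tcp_rot": TCP orientation; "wrist_force": force on the tool from outside, world axes, zero at the start; "torque": the same for the moment, N m; "width": opening from 0.0 (shut) to 1.0 (fully open); "grip_force": force on a finger pad.
Only numpy, scipy, OpenCV 4.12 (cv2) and the standard library are available. Lean on these libraries where they do the work, as an engineer would, in place of code of your own. Each camera call takes 0.05 s, during which the arm holds its last target. There are 200 camera calls.

## Working session

There is one attempt and no reset: what is moved stays moved. The work goes in short steps, Python scripts to look and compute and a tool call to move; the robot and the scene stay as the last step left them, time stands still between calls to the robot, and variables do not carry over. Pictures are saved under pics/ and viewed, at most 10 in all, crops included, and the job is handed in when it is done.

Besides the shell and the picture viewer there is one more tool, called as name([rows], argument=value, ...), one row to a line, values as JSON. step_arm: Moves the arm, as the interface text tells. Scaled input: -1 to 1 covers 500 mm each way for a shift and 30 degrees each way for a turn. Its arguments: {"type":"object","properties":{"series":{"type":"array","items":{"type":"object","properties":{"grip":{"type":"number"},"x":{"type":"number","minimum":-1,"maximum":1},"y":{"type":"number","minimum":-1,"maximum":1},"z":{"type":"number","minimum":-1,"maximum":1},"ax":{"type":"number","minimum":-1,"maximum":1},"ay":{"type":"number","minimum":-1,"maximum":1},"az":{"type":"number","minimum":-1,"maximum":1}}}},"force":{"type":"number"}},"required":["series"]}

```bash
mkdir -p pics; cat > h.py <<'E'
import numpy as np, cv2
from workcell import bot, imaging
from scipy.spatial.transform import Rotation as Ro
def ray(c,u,v,fish=False):
    x=(u-c["cx"])/c["fx"]; y=(v-c["cy"])/c["fy"]
    if fish:
        r=np.hypot(x,y); s=np.sin(r)/r if r>1e-9 else 1; d=np.array([x*s,y*s,np.cos(r)])
    else: d=np.array([x,y,1.])
    R=np.array(c["R"]); return -R.T@np.array(c["t"]), R.T@d
def atz(c,u,v,z,fish=False):
    o,d=ray(c,u,v,fish); return o+d*(z-o[2])/d[2]
def proj(c,X):
    p=np.array(c["R"])@np.array(X)+np.array(c["t"]); return c["fx"]*p[0]/p[2]+c["cx"], c["fy"]*p[1]/p[2]+c["cy"]
E
python3 - <<'E'
from h import *
for n in("top","side"):
    c=imaging.read_camera(n); cv2.imwrite(f"pics/{n}0.png",cv2.resize(c["img"][:,:,::-1],(800,600),interpolation=cv2.INTER_CUBIC)); print(n,ray(c,c["cx"],c["cy"]))
s=bot.read_state(); print(s["time"],s["tool_pos"],Ro.from_rotvec(s["tcp_rot"]).as_matrix().round(3))
E
```

```text
top (array([ 0.49637747, -0.04556906,  0.74012709]), array([ 0.13419963, -0.00472423, -0.99094306]))
side (array([ 0.43811869, -0.55288856,  0.5023972 ]), array([ 0.19014271,  0.76326376, -0.61747404]))
0.1 [0.28034921 0.61330313 0.23009822] [[-0.909  0.416 -0.001]
 [ 0.416  0.909 -0.002]
 [ 0.    -0.002 -1.   ]]
```

View pics/top0.png

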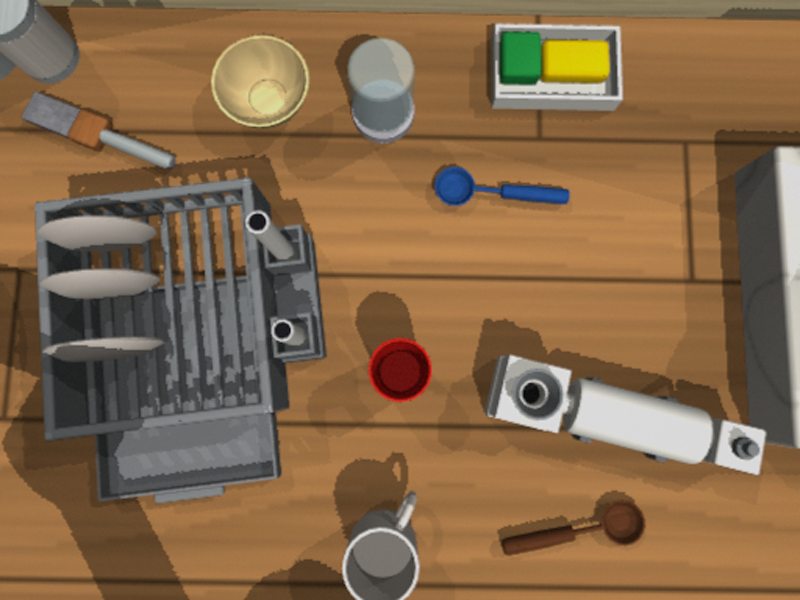

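View pics/side0.png

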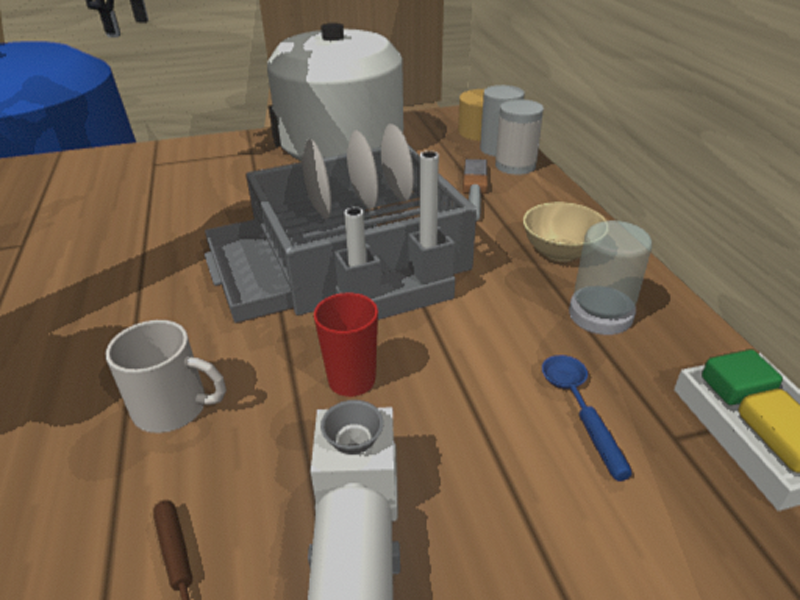

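The top view shows the long tube's top at (258,222), the short one's at (283,331) and the collet mouth at (533,391). The side view (800 px scale) shows them at (429,155), (354,212) and (353,427).

```bash
python3 - <<'E'
from h import *
T=imaging.read_camera("top");S=imaging.read_camera("side")
P={"long":((258,222),(429,155),.2),"short":((283,331),(354,212),.15),"mouth":((533,391),(353,427),.095)}
for k,(a,b,z) in P.items():
    a=np.array(a)*.64;b=np.array(b)*.64
    o1,d1=ray(T,*a);o2,d2=ray(S,*b)
    l=np.linalg.lstsq(np.c_[d1,-d2],o2-o1,rcond=None)[0]
    p,q=o1+d1*l[0],o2+d2*l[1]
    X=atz(T,*a,z);Y=atz(S,*b,z);print(k,"top",X.round(4),"side",Y.round(4),"tri",p.round(4),q.round(4),"reach",np.hypot(*X[:2]).round(3))
# saucer/drainer corners at 0.1
for u in((250,182),(275,410),(38,203)): print(atz(T,u[0]*.64,u[1]*.64,.1).round(3))
E
```

```text
long top [0.639 0.087 0.2  ] side [0.6391 0.0872 0.2   ] tri [0.6389 0.087  0.2001] [0.639  0.087  0.2001] reach 0.645
short top [0.5423 0.0693 0.15  ] side [0.5437 0.0698 0.15  ] tri [0.5422 0.0693 0.1503] [0.5436 0.0691 0.1504] reach 0.547
mouth top [ 0.4869 -0.1891  0.095 ] side [ 0.484  -0.1995  0.095 ] tri [ 0.4868 -0.1913  0.0854] [ 0.485  -0.1911  0.0854] reach 0.522
[0.711 0.123 0.1  ]
[0.463 0.084 0.1  ]
[0.682 0.354 0.1  ]
```

step_arm([
  {"z": -0.1,"grip": -1},
  {"x": -0.98,"y": -0.594,"z": -0.1},
  {"x": -0.98,"y": -0.594,"z": -0.1},
  {"x": -0.98,"y": -0.594,"z": -0.1},
  {"x": -0.98,"y": -0.594,"z": -0.1},
  {"x": -0.98,"y": -0.594,"z": -0.1},
  {"x": -0.98,"y": -0.594,"z": -0.1},
  {"x": -0.98,"y": -0.594,"z": -0.1},
  {"x": -0.98,"y": -0.594,"z": -0.1},
  {"x": -0.98,"y": -0.594,"z": -0.1},
  {"x": -0.98,"y": -0.594,"z": -0.1},
  {"x": -0.98,"y": -0.594,"z": -0.1},
], force=60)

```text
validation failed for argument at $.se...
```

```bash
python3 - <<'E'
from h import *
s=bot.read_state(); M=Ro.from_rotvec(s["tcp_rot"]).as_matrix(); print(s["time"],s["q"],s["tool_pos"],M.round(3))
print("to tube xy, tool units", (M.T@(np.array([.639,.087,.146])-s["tool_pos"])/.5).round(4))
c=imaging.read_camera("wrist"); cv2.imwrite("pics/w1.png",c["img"][:,:,::-1])
print(ray(c,c["cx"],c["cy"]),c["fx"])
E
```

```text
0.2 [ 1.10512653e+00  2.64487031e-01  1.60487773e+00  2.19005803e-05
  1.27367829e+00 -3.69082609e-02] [0.28042045 0.61348715 0.23040937] [[-0.909  0.416 -0.001]
 [ 0.416  0.909 -0.001]
 [ 0.    -0.001 -1.   ]]
to tube xy, tool units [-1.09   -0.6593  0.1697]
(array([0.2113808 , 0.64578895, 0.3729245 ]), array([ 0.27265243, -0.12492746, -0.95396739])) 297.3186396354542
```

View pics/w1.png

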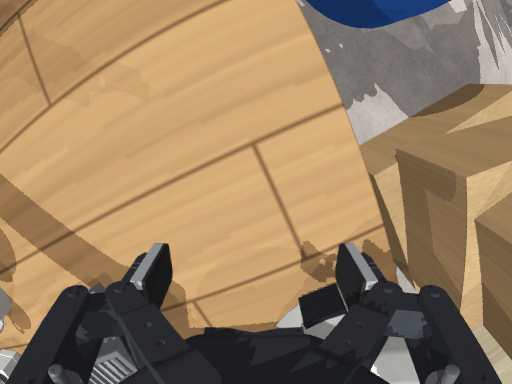

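The move was refused by validation, so nothing moved and the wrist view still shows the start pose: bare table, with the white pot lid near (300,310). I'll try a single full row first, just raising the arm.

step_arm([
  {"x": 0,"y": 0,"z": -0.1,"ax": 0,"ay": 0,"az": 0,"grip": -1},
], force=60)

```text
time: 0.35
tool_pos: [0.2782, 0.6089, 0.2712]
tcp_rot: [-0.667, -3.065, 0.028]
wrist_force: [0.3, -0.4, -0.8]
width: 1.005
grip_force: 0.0
```

```bash
python3 - <<'E'
from h import *
S=imaging.read_camera("side")
for u in((280,150),(333,160),(270,130)): print(u,atz(S,u[0]*.64,u[1]*.64,0).round(3))
for z in(.15,.2,.25,.3):print(z,"lid L/R/knob",[atz(S,a*.64,b*.64,z).round(3)[:2] for a,b in((269,75),(402,75),(333,30))])
E
```

```text
(280, 150) [0.498 0.62  0.   ]
(333, 160) [0.591 0.543 0.   ]
(270, 130) [0.489 0.728 0.   ]
0.15 lid L/R/knob [array([0.497, 0.604]), array([0.725, 0.529]), array([0.662, 0.872])]
0.2 lid L/R/knob [array([0.489, 0.44 ]), array([0.685, 0.376]), array([0.63, 0.67])]
0.25 lid L/R/knob [array([0.48 , 0.276]), array([0.644, 0.222]), array([0.598, 0.468])]
0.3 lid L/R/knob [array([0.472, 0.112]), array([0.603, 0.069]), array([0.567, 0.266])]
```

step_arm([
  {"x": -0.98,"y": -0.593,"z": 0,"ax": 0,"ay": 0,"az": 0,"grip": -1},
  {"x": -0.98,"y": -0.593,"z": 0,"ax": 0,"ay": 0,"az": 0,"grip": -1},
  {"x": -0.98,"y": -0.593,"z": 0,"ax": 0,"ay": 0,"az": 0,"grip": -1},
  {"x": -0.98,"y": -0.593,"z": 0,"ax": 0,"ay": 0,"az": 0,"grip": -1},
  {"x": -0.98,"y": -0.593,"z": 0,"ax": 0,"ay": 0,"az": 0,"grip": -1},
  {"x": -0.98,"y": -0.593,"z": 0,"ax": 0,"ay": 0,"az": 0,"grip": -1},
  {"x": -0.98,"y": -0.593,"z": 0,"ax": 0,"ay": 0,"az": 0,"grip": -1},
  {"x": -0.98,"y": -0.593,"z": 0,"ax": 0,"ay": 0,"az": 0,"grip": -1},
  {"x": -0.98,"y": -0.593,"z": 0,"ax": 0,"ay": 0,"az": 0,"grip": -1},
  {"x": -0.98,"y": -0.593,"z": 0,"ax": 0,"ay": 0,"az": 0,"grip": -1},
  {"x": -0.98,"y": -0.593,"z": 0,"ax": 0,"ay": 0,"az": 0,"grip": -1},
  {"x": -0.98,"y": -0.593,"z": 0,"ax": 0,"ay": 0,"az": 0,"grip": -1},
], force=60)

```text
time: 1.6
tool_pos: [0.6053, 0.1367, 0.2817]
tcp_rot: [0.673, 3.066, -0.001]
wrist_force: [0.5, 0.3, 0.2]
width: 0.998
grip_force: 0.0
```

```bash
python3 - <<'E'
from h import *
s=bot.read_state(); M=Ro.from_rotvec(s["tcp_rot"]).as_matrix(); print(s["time"],s["q"],s["tool_pos"],M.round(3))
print("to tube, tool units", (M.T@(np.array([.639,.087,.146])-s["tool_pos"])/.5).round(4))
c=imaging.read_camera("wrist"); cv2.imwrite("pics/w2.png",c["img"][:,:,::-1])
E
```

```text
1.6 [ 1.82836848e-01  1.33723267e-01  1.66598707e+00 -1.48705499e-03
  1.33989507e+00 -9.55677072e-01] [0.60529443 0.13673027 0.28168452] [[-0.908  0.419  0.002]
 [ 0.419  0.908 -0.001]
 [-0.002 -0.    -1.   ]]
to tube, tool units [-0.1022 -0.0621  0.2716]
```

View pics/w2.png

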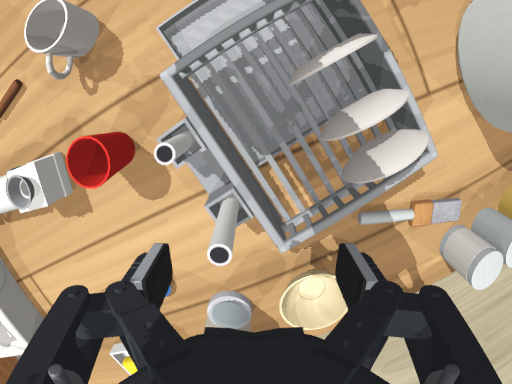

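The wrist view shows the long tube's top at (219,254), the short one's at (165,153) and the collet mouth at (18,190).

```bash
python3 - <<'E'
from h import *
c=imaging.read_camera("wrist"); s=bot.read_state(); print(s["tool_pos"])
for u,z in(((219,254),.2),((165,153),.15),((18,190),.095)): print(atz(c,*u,z,True).round(4))
E
```

```text
[0.60495175 0.13735124 0.28139493]
[0.6404 0.0872 0.2   ]
[0.5451 0.0704 0.15  ]
[ 0.4835 -0.1918  0.095 ]
```

step_arm([
  {"x": -0.102,"y": -0.062,"z": 0,"ax": 0,"ay": 0,"az": 0,"grip": -1},
  {"x": -0.102,"y": -0.062,"z": 0,"ax": 0,"ay": 0,"az": 0,"grip": -1},
  {"x": -0.102,"y": -0.062,"z": 0,"ax": 0,"ay": 0,"az": 0,"grip": -1},
], force=60)

```text
time: 2.0
tool_pos: [0.6369, 0.0907, 0.2812]
tcp_rot: [0.671, 3.069, 0.001]
wrist_force: [0.6, 0.1, 0.7]
width: 0.999
grip_force: 0.0
```

step_arm([
  {"x": -0.005,"y": -0.004,"z": 0.1,"ax": 0,"ay": 0,"az": 0,"grip": -1},
  {"x": -0.005,"y": -0.004,"z": 0.18,"ax": 0,"ay": 0,"az": 0,"grip": -1},
  {"x": -0.005,"y": -0.004,"z": 0.24,"ax": 0,"ay": 0,"az": 0,"grip": -1},
  {"x": -0.005,"y": -0.004,"z": 0.27,"ax": 0,"ay": 0,"az": 0,"grip": -1},
  {"x": -0.005,"y": -0.004,"z": 0.27,"ax": 0,"ay": 0,"az": 0,"grip": -1},
  {"x": -0.005,"y": -0.004,"z": 0.27,"ax": 0,"ay": 0,"az": 0,"grip": -1},
], force=60)

```text
time: 2.6
tool_pos: [0.6386, 0.0893, 0.1477]
tcp_rot: [0.667, 3.068, 0.001]
wrist_force: [1.2, -0.1, -0.1]
width: 0.999
grip_force: 0.0
```

```bash
python3 - <<'E'
from h import *
s=bot.read_state(); print(s["tool_pos"],s["wrist_force"])
c=imaging.read_camera("wrist"); cv2.imwrite("pics/w3.png",c["img"][:,:,::-1])
E
```

```text
[0.63856914 0.08926195 0.14774679] [ 1.19965791 -0.12118774 -0.14527624]
```

View pics/w3.png

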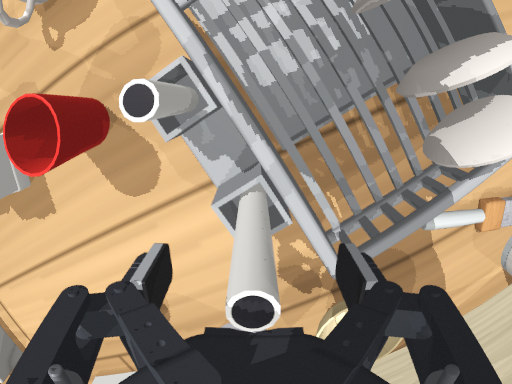

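The tube stands between the pads, with its top at (253,310), well centred. Now I close the gripper.

step_arm([
  {"x": 0,"y": 0,"z": 0,"ax": 0,"ay": 0,"az": 0,"grip": 1},
  {"x": 0,"y": 0,"z": 0,"ax": 0,"ay": 0,"az": 0,"grip": 1},
  {"x": 0,"y": 0,"z": 0,"ax": 0,"ay": 0,"az": 0,"grip": 1},
  {"x": 0,"y": 0,"z": 0,"ax": 0,"ay": 0,"az": 0,"grip": 1},
  {"x": 0,"y": 0,"z": 0,"ax": 0,"ay": 0,"az": 0,"grip": 1},
  {"x": 0,"y": 0,"z": 0,"ax": 0,"ay": 0,"az": 0,"grip": 1},
  {"x": 0,"y": 0,"z": 0,"ax": 0,"ay": 0,"az": 0,"grip": 1},
  {"x": 0,"y": 0,"z": 0,"ax": 0,"ay": 0,"az": 0,"grip": 1},
], force=80)

```text
time: 3.45
tool_pos: [0.6384, 0.0883, 0.1469]
tcp_rot: [0.668, 3.069, 0.001]
wrist_force: [0.2, 0.2, 4.8]
width: 0.236
grip_force: 78.3
```

step_arm([
  {"x": 0,"y": 0,"z": -0.04,"ax": 0,"ay": 0,"az": 0,"grip": 1},
  {"x": 0,"y": 0,"z": -0.1,"ax": 0,"ay": 0,"az": 0,"grip": 1},
  {"x": 0,"y": 0,"z": -0.18,"ax": 0,"ay": 0,"az": 0,"grip": 1},
  {"x": 0,"y": 0,"z": -0.26,"ax": 0,"ay": 0,"az": 0,"grip": 1},
  {"x": 0,"y": 0,"z": -0.26,"ax": 0,"ay": 0,"az": 0,"grip": 1},
  {"x": 0,"y": 0,"z": -0.26,"ax": 0,"ay": 0,"az": 0,"grip": 1},
], force=80)

```text
time: 4.05
tool_pos: [0.6383, 0.0883, 0.2772]
tcp_rot: [0.668, 3.068, 0.001]
wrist_force: [0.4, -0.1, -0.1]
width: 0.233
grip_force: 78.1
```

```bash
python3 - <<'E'
from h import *
s=bot.read_state(); M=Ro.from_rotvec(s["tcp_rot"]).as_matrix(); print(s["tool_pos"],s["width"],s["wrist_force"],M.round(3))
print((M.T@(np.array([.486,-.1905,s["tool_pos"][2]])-s["tool_pos"])/.5).round(4))
E
```

```text
[0.63832723 0.08827873 0.2772229 ] 0.23323034731723746 [ 0.37420096 -0.05455569 -0.11782966] [[-0.909  0.416  0.002]
 [ 0.416  0.909  0.   ]
 [-0.002  0.001 -1.   ]]
[ 4.530e-02 -6.337e-01 -6.000e-04]
```

step_arm([
  {"x": 0.045,"y": -0.634,"z": 0,"ax": 0,"ay": 0,"az": 0,"grip": 1},
  {"x": 0.045,"y": -0.634,"z": 0,"ax": 0,"ay": 0,"az": 0,"grip": 1},
  {"x": 0.045,"y": -0.634,"z": 0,"ax": 0,"ay": 0,"az": 0,"grip": 1},
  {"x": 0.045,"y": -0.634,"z": 0,"ax": 0,"ay": 0,"az": 0,"grip": 1},
  {"x": 0.045,"y": -0.634,"z": 0,"ax": 0,"ay": 0,"az": 0,"grip": 1},
  {"x": 0.045,"y": -0.634,"z": 0,"ax": 0,"ay": 0,"az": 0,"grip": 1},
  {"x": 0.045,"y": -0.634,"z": 0,"ax": 0,"ay": 0,"az": 0,"grip": 1},
  {"x": 0.045,"y": -0.634,"z": 0,"ax": 0,"ay": 0,"az": 0,"grip": 1},
  {"x": 0.045,"y": -0.634,"z": 0,"ax": 0,"ay": 0,"az": 0,"grip": 1},
  {"x": 0.045,"y": -0.634,"z": 0,"ax": 0,"ay": 0,"az": 0,"grip": 1},
], force=80)

```text
time: 5.05
tool_pos: [0.4856, -0.1896, 0.275]
tcp_rot: [-0.667, -3.068, -0.002]
wrist_force: [0.3, 0.5, -0.9]
width: 0.233
grip_force: 78.5
```

```bash
python3 - <<'E'
from h import *
s=bot.read_state(); print(s["tool_pos"],s["tcp_rot"])
c=imaging.read_camera("wrist"); w=c["img"][:,:,::-1]
S=imaging.read_camera("side"); i=S["img"][:,:,::-1]
cv2.imwrite("pics/c1.png",np.hstack([cv2.resize(w[100:340,130:370],(400,400)),cv2.resize(i[90:330,120:360],(400,400))]))
E
```

```text
[ 0.48561848 -0.18958087  0.27500047] [-6.66630097e-01 -3.06795077e+00 -1.56492531e-03]
```

View pics/c1.png

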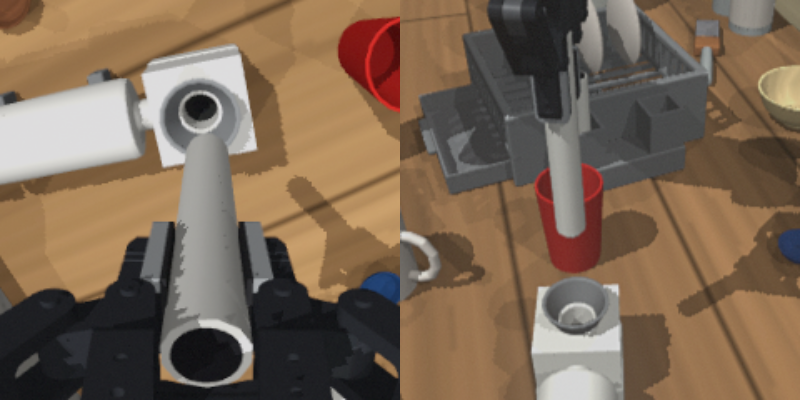

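The left half (wrist) shows the collet ring centred at crop (200,113) and the tube's lower end just short of it. The right half (side) shows the tube's end at crop (570,233) and the collet rim at (575,304).

```bash
python3 - <<'E'
from h import *
c=imaging.read_camera("wrist");S=imaging.read_camera("side");T=imaging.read_camera("top")
p=bot.read_state()["tool_pos"];print(p)
print("mouth wrist",atz(c,130+200*.6,100+113*.6,.095,True).round(4))
cr=lambda X:[round((proj(S,X)[0]-120)/.6+400),round((proj(S,X)[1]-90)/.6)]
for z in(.165,.28):print("expected tube axis in crop",z,cr([p[0],p[1],z]))
for m in([.4869,-.1891],[.4835,-.1918]):
  a=np.linspace(0,6.28,60);Q=np.array([cr([m[0]+.026*np.cos(t),m[1]+.026*np.sin(t),.095]) for t in a]);print("ring in side crop",Q.min(0),Q.max(0))
g=T["img"][:,:,::-1]; cv2.imwrite("pics/t2.png",cv2.resize(g[200:300,290:400],(660,600),interpolation=cv2.INTER_CUBIC))
E
```

```text
[ 0.48613061 -0.18983289  0.27616339]
mouth wrist [ 0.4822 -0.1911  0.095 ]
expected tube axis in crop 0.165 [571, 233]
expected tube axis in crop 0.28 [559, 102]
ring in side crop [546 272] [609 320]
ring in side crop [542 275] [606 324]
```

View pics/t2.png

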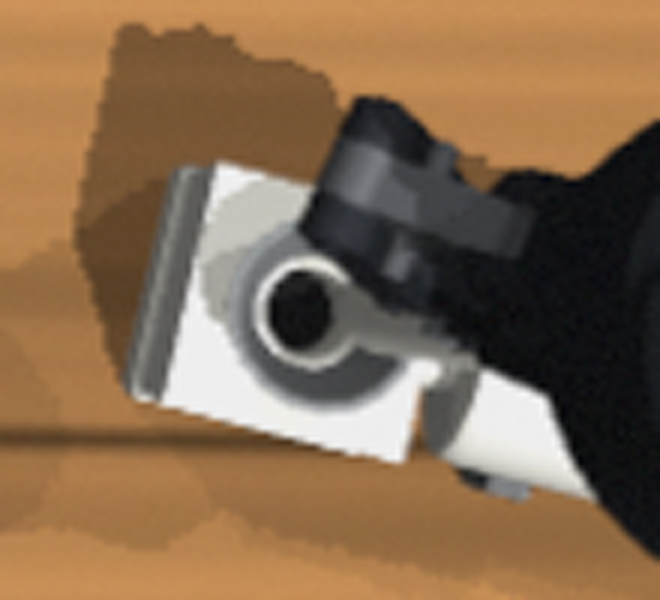

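The tube is vertical and within a few mm of the collet axis; the flare should take up the rest. Next I lower it into the flare.

step_arm([
  {"x": 0,"y": -0.004,"z": 0.06,"ax": 0,"ay": 0,"az": 0,"grip": 1},
  {"x": 0,"y": -0.004,"z": 0.11,"ax": 0,"ay": 0,"az": 0,"grip": 1},
  {"x": 0,"y": -0.004,"z": 0.14,"ax": 0,"ay": 0,"az": 0,"grip": 1},
  {"x": 0,"y": -0.004,"z": 0.16,"ax": 0,"ay": 0,"az": 0,"grip": 1},
  {"x": 0,"y": -0.004,"z": 0.175,"ax": 0,"ay": 0,"az": 0,"grip": 1},
  {"x": 0,"y": -0.004,"z": 0.175,"ax": 0,"ay": 0,"az": 0,"grip": 1},
], force=80)

```text
time: 5.9
tool_pos: [0.4847, -0.1923, 0.1882]
tcp_rot: [-0.668, -3.069, -0.0]
wrist_force: [-1.3, -1.0, -0.7]
width: 0.24
grip_force: 78.5
```

step_arm([
  {"x": 0,"y": 0,"z": 0.01,"ax": 0,"ay": 0,"az": 0,"grip": 1},
  {"x": 0,"y": 0,"z": 0.02,"ax": 0,"ay": 0,"az": 0,"grip": 1},
  {"x": 0,"y": 0,"z": 0.03,"ax": 0,"ay": 0,"az": 0,"grip": 1},
  {"x": 0,"y": 0,"z": 0.03,"ax": 0,"ay": 0,"az": 0,"grip": 1},
], force=80)

```text
time: 6.3
tool_pos: [0.4844, -0.1923, 0.173]
tcp_rot: [-0.668, -3.069, -0.0]
wrist_force: [-1.0, -0.1, -0.4]
width: 0.24
grip_force: 78.5
```

step_arm([
  {"x": 0,"y": 0,"z": 0.01,"ax": 0,"ay": 0,"az": 0,"grip": 1},
  {"x": 0,"y": 0,"z": 0.02,"ax": 0,"ay": 0,"az": 0,"grip": 1},
  {"x": 0,"y": 0,"z": 0.03,"ax": 0,"ay": 0,"az": 0,"grip": 1},
  {"x": 0,"y": 0,"z": 0.038,"ax": 0,"ay": 0,"az": 0,"grip": 1},
  {"x": 0,"y": 0,"z": 0.046,"ax": 0,"ay": 0,"az": 0,"grip": 1},
  {"x": 0,"y": 0,"z": 0.052,"ax": 0,"ay": 0,"az": 0,"grip": 1},
  {"x": 0,"y": 0,"z": 0.052,"ax": 0,"ay": 0,"az": 0,"grip": 1},
], force=100)

```text
time: 7.0
tool_pos: [0.4853, -0.1927, 0.1486]
tcp_rot: [0.668, 3.069, -0.0]
wrist_force: [-1.5, 0.2, 5.4]
width: 0.231
grip_force: 98.4
```

step_arm([
  {"x": 0,"y": 0,"z": 0.006,"ax": 0,"ay": 0,"az": 0,"grip": 1},
  {"x": 0,"y": 0,"z": 0.012,"ax": 0,"ay": 0,"az": 0,"grip": 1},
  {"x": 0,"y": 0,"z": 0.016,"ax": 0,"ay": 0,"az": 0,"grip": 1},
  {"x": 0,"y": 0,"z": 0.016,"ax": 0,"ay": 0,"az": 0,"grip": 1},
], force=100)

```text
time: 7.4
tool_pos: [0.4856, -0.1929, 0.1418]
tcp_rot: [0.668, 3.068, -0.0]
wrist_force: [-3.8, 0.8, 11.0]
width: 0.237
grip_force: 98.9
```

step_arm([
  {"x": 0,"y": 0,"z": 0.003,"ax": 0,"ay": 0,"az": 0,"grip": 1},
  {"x": 0,"y": 0,"z": 0.006,"ax": 0,"ay": 0,"az": 0,"grip": 1},
  {"x": 0,"y": 0,"z": 0.006,"ax": 0,"ay": 0,"az": 0,"grip": 1},
], force=100)

```text
time: 7.7
tool_pos: [0.4863, -0.1932, 0.1417]
tcp_rot: [0.668, 3.067, -0.001]
wrist_force: [-7.7, 3.2, 24.7]
width: 0.235
grip_force: 100.3
```

The tool stopped at 0.1417 m with the force up to 25 N, so the tube has bottomed. I'll ease off and release.

step_arm([
  {"x": 0,"y": 0,"z": -0.006,"ax": 0,"ay": 0,"az": 0,"grip": 1},
  {"x": 0,"y": 0,"z": -0.006,"ax": 0,"ay": 0,"az": 0,"grip": -1},
  {"x": 0,"y": 0,"z": -0.006,"ax": 0,"ay": 0,"az": 0,"grip": -1},
  {"x": 0,"y": 0,"z": -0.006,"ax": 0,"ay": 0,"az": 0,"grip": -1},
  {"x": 0,"y": 0,"z": -0.006,"ax": 0,"ay": 0,"az": 0,"grip": -1},
  {"x": 0,"y": 0,"z": -0.006,"ax": 0,"ay": 0,"az": 0,"grip": -1},
  {"x": 0,"y": 0,"z": -0.006,"ax": 0,"ay": 0,"az": 0,"grip": -1},
  {"x": 0,"y": 0,"z": -0.006,"ax": 0,"ay": 0,"az": 0,"grip": -1},
], force=20)

```text
time: 8.5
tool_pos: [0.4848, -0.1925, 0.1396]
tcp_rot: [-0.668, -3.069, -0.0]
wrist_force: [0.5, -0.4, -0.5]
width: 0.997
grip_force: 0.0
```

step_arm([
  {"x": 0,"y": 0,"z": -0.08,"ax": 0,"ay": 0,"az": 0,"grip": -1},
  {"x": 0,"y": 0,"z": -0.16,"ax": 0,"ay": 0,"az": 0,"grip": -1},
  {"x": 0,"y": 0,"z": -0.24,"ax": 0,"ay": 0,"az": 0,"grip": -1},
  {"x": 0,"y": 0,"z": -0.3,"ax": 0,"ay": 0,"az": 0,"grip": -1},
  {"x": 0,"y": 0,"z": -0.3,"ax": 0,"ay": 0,"az": 0,"grip": -1},
  {"x": 0,"y": 0,"z": -0.3,"ax": 0,"ay": 0,"az": 0,"grip": -1},
], force=20)

```text
time: 9.1
tool_pos: [0.4853, -0.1927, 0.2906]
tcp_rot: [0.668, 3.068, -0.001]
wrist_force: [-0.0, 0.0, -1.1]
width: 0.999
grip_force: 0.0
```

```bash
python3 - <<'E'
from h import *
S=imaging.read_camera("side"); cv2.imwrite("pics/s9.png",S["img"][:,:,::-1]); print(bot.read_state()["wrist_force"])
for m in([.4863,-.1932],[.487,-.189]): print([proj(S,[*m,z]) for z in(.095,.195,.200,.21)])
E
```

```text
[-0.89353075 -0.52145868 -1.0556121 ]
[(np.float64(226.68902513644755), np.float64(269.50515999616704)), (np.float64(221.50185564115955), np.float64(213.48511533951006)), (np.float64(221.20675163533906), np.float64(210.29807092165666)), (np.float64(220.6047684680086), np.float64(203.79681355055223))]
[(np.float64(226.570691210879), np.float64(267.14143381617765)), (np.float64(221.40451827238104), np.float64(211.2075513575877)), (np.float64(221.11085968052868), np.float64(208.02812524174502)), (np.float64(220.5119086847193), np.float64(201.5433143388026))]
```

View pics/s9.png

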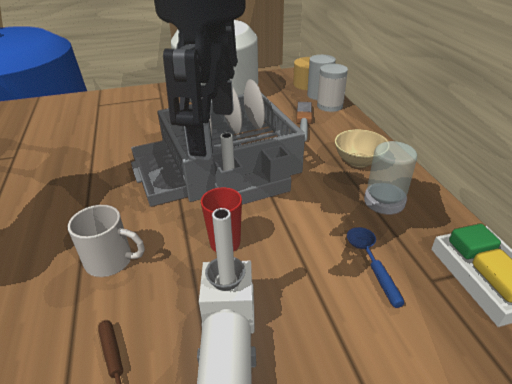

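The tube stands upright in the wide collet with its top at (222,214), which matches the expected 195 mm height. The short tube is still in its pocket and the gripper is clear.

```bash
python3 -c "
from workcell import bot
print(bot.finish_job())"
```

```text
the job is handed in; nothing more can be done
None
```

The long tube is bottomed, upright and released in the wide collet, the short tube is still in its pocket, and the job was handed in at about 9 s; no verdict came back.

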